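# Stack cone washers on the arbor with alternating faces

### The arm

A 6-joint arm with a two-finger parallel gripper is mounted at the origin on the work surface; the furniture and walls round the work are solid. World frame = base frame: x ahead of the robot, y to its left, z up, the work surface at z = 0. Lengths are in mm, angles in rad, forces in N, time in s.
With the tool pointing down it reaches from about 350 to 775 mm from the base axis. Payload 7.3 kg.
Tool frame: the origin (TCP) lies on the centre line of the jaws, within the pads' length; the fingertips stand 22 mm ahead of it and the grasp point (between the pads) lies 3 mm ahead of it; z points along the fingers, y is the direction in which the jaws open and shut (so a half turn about z gives the same grasp; the last joint's range is limited). The gripper opens to 92 mm and grips with 3 to 60 N. Pads are 19 mm wide; open, the fingers measure 130 mm over their backs; the gripper's body (75 mm by 190 mm) begins 47 mm behind the grasp point.
Start: joints at [0.971, 0.342, 1.524, -0, 1.275, -0.146], TCP at [230.14, 471.888, 248.741] pointing down, gripper open.
Joint ranges: [-2.53, 2.53], [-0.77, 2.02], [0.04, 2.7], [-1, 4.14], [0.28, 2.66], [-3.11, 3.11]. Speed limits (rad/s): [2.57, 2.57, 3.14, 3.14, 3.14, 3.14].

### API

Orientations are given as [roll, pitch, yaw] about the fixed x, y, z axes, in that order (R = Rz(yaw) Ry(pitch) Rx(roll)).
In Python, from plant import get_obs, capture, bot, spot_in gives the robot as it stands.
- The arm moves only by the shell command python3 -m handwheel 'ROWS' [OPENING]. ROWS is JSON, a list of rows, each a list of 2 entries, a list of its own where there are three numbers: the shift along the world's x, y, z in mm, then the turn, a rotation vector about the world's x, y, z in rad. In form: [[[x, y, z], [wx, wy, wz]], ...]. A call has 1 to 12 rows; each row shifts and turns the commanded pose from where the row before left it; what a row does not reach is not made up. A row lasts 1/8 s, in which the tool goes at most 62.5 mm and 10.7 degrees, less where a joint would pass 70% of its speed; a pose out of reach is approached as far as the arm can. A call is refused whole if a number of a shift passes 62.5 or a number of a turn 0.188, either way. A call with a gripper value outside its range is refused whole. OPENING is the closure, from 0 (fully open) to 1 (shut), set as the call begins (- or left out, the last holds). The fingers move at their own pace and stop on an object; the grip force is fixed at half the most. Time passes only in rows, so rows that do not move let the fingers close. It gives the time, the measured TCP pose, the force and the opening at its end, in the units of the state.
- get_obs(): the state, without advancing time (a new reading comes with each control period).
- capture(name): name is "side" or "top" or "wrist"; returns a dict with "img" (480x640x3 uint8, red, green, blue), "fx", "fy", "cx", "cy" (pixels), "k1" (the pictures are not rectified: a ray, as slopes to the right and down, at radius r is drawn at 1 + k1 r^2 times it, then the intrinsics apply), "cam_to_world" (4x4, takes a point from camera to world coordinates). Camera axes: x right, y up, looking along -z (the intrinsics and any distortion apply to the point x, -y, -z); pixel columns grow to the right and rows downward; lengths in mm; the calibration is good to about 2 mm. A picture is of the moment at which its call begins. There is no depth.
- bot.close_job(): hands the job in, once; it reports no verdict.
Trained networks look in the newest picture that a camera, given by its name, has taken for a name from the list of things; names that differ only in an ending like _2 or _b are one class to them, and where a whole thing is asked for, a point or a joint stands for the part that bears it (a point fixed in the world has none). Each returns a list of dicts, best first, with "score" (0 to 1); they miss things now and then, are a little off and sometimes report something else, mostly with a low value. They report only what shows in the picture. A call takes as long as a camera call. They do not tell look-alikes from the thing itself.
- spot_in(thing, camera): "xyz" ([x, y, z] in mm, in the coordinates of the camera as it stood for that picture, good to about 4 mm: the middle of the surface that is visible of it).
The state is a dict: "time": time; "joint_positions": joint angles; "dq": joint speeds; "tau": joint torques, N m; "tool_pos": TCP position; "tcp_rot": TCP orientation; "contact_force": force on the tool from outside, world axes, zero at the start; "moment": the same for the moment, N m; "grip_width": finger opening in mm.
Only numpy, scipy, OpenCV 4.12 (cv2) and the standard library are available. Lean on these libraries where they do the work, as an engineer would, in place of code of your own. Each camera call takes 0.05 s, during which the arm holds its last target. There are 200 camera calls.

### The job

The arbor stand already carries one conical spring washer, dish (wide rim) up. Complete the stack so that the faces alternate: first put on the cone washer that lies crown up, rim to rim with the one already there, then the cone washer that lies dish up, crown to crown on top of it. Turn neither over, let both sit flat on the post, and leave the flat ring of the same diameter where it lies.

Things in the scene. Friction and masses are not known exactly. Their poses are not given: they have to be found in the camera images.
- arbor: Fixed stand: round dark steel flange, 84 mm across, 10 mm high, with an upright steel post 16 mm thick, tapering from 76 mm height to a 6 mm tip at 90 mm. A cone washer is fixed on it, dish up, wide rim (60 mm across) ending at 32 mm height. Origin on the post axis at the bench top, z up. When stacked, the crown-up washer has its underside at 32 mm height, the dish-up one at 54 mm.
- washer_dome: Steel conical spring washer, 60 mm across, 22 mm high: at the wide end a straight-sided rim 12 mm high (ring 6 mm wide), tapering to a crown ring 40 mm across with a bore of about 30 mm. This one lies on the bench crown (narrow end) up, so its wide rim is at 0 to 12 mm height, on the bench. Origin at the centre of its underside, z up. Loose, about 90 g.
- washer_dish: Steel conical spring washer, 60 mm across, 22 mm high: at the wide end a straight-sided rim 12 mm high (ring 6 mm wide), tapering to a crown ring 40 mm across with a bore of about 30 mm. This one lies on the bench dish (wide end) up, so its wide rim is at 10 to 22 mm above its underside. Origin at the centre of its underside, z up. Loose, about 90 g.
- ring_flat: Plain flat steel ring, 60 mm across, 30 mm bore, 10 mm thick, same height all round: not a cone washer and not part of the stack. Loose on the bench. Origin at the centre of its underside, z up.
Not all that is in view belongs to the job. Leave any pink or red look-alike of the washer_dome alone.

How it is judged (in metres and radians):
On the way, in this order (a step that is already met when the one before it is completed fails the run):
1. the crown-up washer sits on the post, rim to rim on the fixed washer (horizontal distance between washer_dome and arbor below 0.01 m and z of washer_dome in the frame of arbor between 0.027 and 0.037 m and angle between washer_dome's own z axis and vertical below 0.17 rad), for 0.2 s.
2. the dish-up washer sits on the post on top of it, crown to crown (all of step 1 and horizontal distance between washer_dish and arbor below 0.01 m and z of washer_dish in the frame of arbor between 0.049 and 0.059 m and angle between washer_dish's own z axis and vertical below 0.17 rad), for 0.2 s.
At the end, for the whole second after the job is handed in: Both cone washers rest on the post, within 10 mm of its axis and 10 degrees of level, not turned over: the crown-up one with its underside at 32 mm height, rim to rim on the fixed washer, the dish-up one above it at 54 mm, crown to crown (heights within 5 mm) (all of step 2 and linear speed of each of washer_dome, washer_dish below 0.02 m/s); the robot touches nothing.
It fails at once if the flat ring is moved more than 30 mm from where it lay (distance of ring_flat from where it was at the start of the episode above 0.03 m).
It also fails if it takes over 51 s, if anything falls off the work surface, if the arm or the gripper's body presses on something with over 40 N, if the wrist force passes 120 N, or if a joint passes its speed limit or range.

## Working session

There is one attempt and no reset: what is moved stays moved. The work goes in short steps, Python scripts to look and compute and a shell command to move; the robot and the scene stay as the last step left them, time stands still between calls to the robot, and variables do not carry over. Pictures are saved under pics/ and viewed, about 8 in all and at most 12, crops included, and the job is handed in when it is done.

```bash
mkdir -p pics; cat > h.py <<'E'
import numpy as np, cv2
from plant import get_obs, capture, bot, spot_in
def ray(c,u,v):
    p=np.array([(u-c['cx'])/c['fx'],(v-c['cy'])/c['fy']]);q=p.copy()
    for _ in range(20): q=p/(1+c['k1']*(q@q))
    T=np.array(c['cam_to_world']);d=T[:3,:3]@np.array([q[0],-q[1],-1]);return T[:3,3],d
def atz(c,u,v,z):
    o,d=ray(c,u,v);return o+d*(z-o[2])/d[2]
def proj(c,P):
    T=np.array(c['cam_to_world']);p=T[:3,:3].T@(np.array(P,float)-T[:3,3]);q=np.array([p[0],-p[1]])/-p[2]
    q=q*(1+c['k1']*(q@q));return np.array([c['fx']*q[0]+c['cx'],c['fy']*q[1]+c['cy']])
def save(c,n): cv2.imwrite('pics/'+n+'.png',cv2.cvtColor(c['img'],cv2.COLOR_RGB2BGR))
E
python3 - <<'E'
from h import *
for n in ['top','side']:
    c=capture(n);save(c,n+'1');T=np.array(c['cam_to_world']);print(n,T[:3,3].round(),c['fx'],c['k1'])
    for t in ['arbor','washer_dome','washer_dish','ring_flat']:
        for s in spot_in(t,n):
            w=T[:3,:3]@np.array(s['xyz'])+T[:3,3];print(t,round(s['score'],2),w.round(),proj(c,w).round())
print(get_obs())
E
```

```text
top [ 402.   -2. 1012.] 612.2207688404865 0.008702147705607644
arbor 0.8 [546. 180.   6.] [213. 234.]
washer_dome 0.84 [435. -39.  15.] [347. 300.]
washer_dome 0.7 [ 352. -127.   16.] [402. 352.]
washer_dome 0.62 [709. -89.  15.] [374. 136.]
washer_dome 0.56 [607.  39.  11.] [298. 197.]
washer_dish 0.9 [ 475. -213.   15.] [453. 274.]
ring_flat 0.66 [616. -76.  12.] [368. 191.]
side [  305. -1069.   508.] 562.5017396214977 -0.07247443663178857
arbor 0.66 [555. 168.  25.] [314. 200.]
washer_dome 0.87 [ 717. -108.   14.] [420. 244.]
washer_dome 0.75 [617.  20.  16.] [355. 225.]
washer_dome 0.72 [ 354. -148.   11.] [243. 277.]
washer_dish 0.72 [ 478. -200.   16.] [315. 280.]
ring_flat 0.93 [615. -83.   7.] [368. 248.]
{'time': 0.5, 'joint_positions': array([ 9.70960777e-01,  3.41993628e-01,  1.52416059e+00,  1.43263619e-05,
        1.27540064e+00, -1.45989485e-01]), 'dq': array([ 0.0018387 , -0.00112608, -0.00104231, -0.00020531,  0.0019733 ,
       -0.00151132]), 'tau': array([-1.54974317e-03, -4.30812871e+01, -2.44310582e+01,  7.16300402e-02,
        4.90968267e-02, -2.35317873e-05]), 'tool_pos': array([230.13909566, 471.85870194, 248.72263318]), 'tcp_rot': array([ 3.14155326e+00, -8.06170160e-06,  2.68774242e+00]), 'contact_force': array([ 0.12556409, -0.63837869,  0.53201846]), 'moment': array([-0.02526598,  0.0068782 , -0.06835536]), 'grip_width': 91.76889125655242}
```

View pics/top1.png

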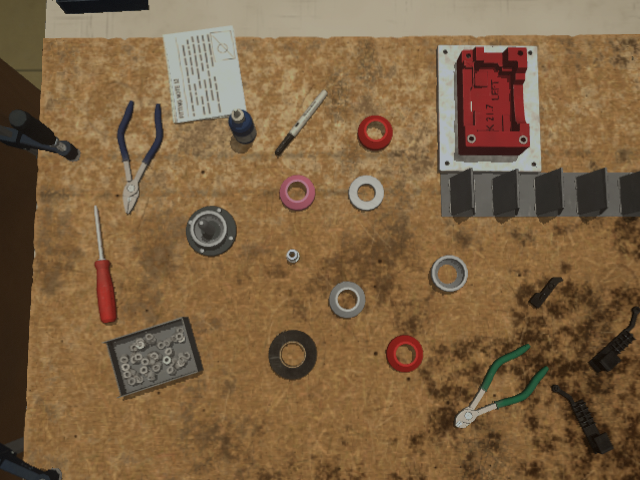

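View pics/side1.png

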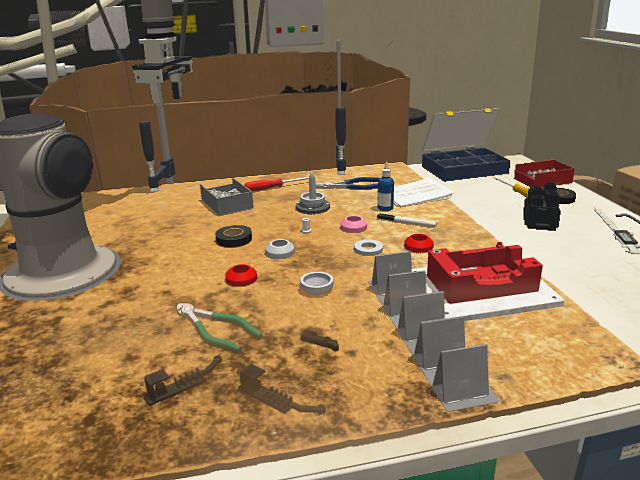

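Top view: grey dome at (347,300), dish at (450,274), arbor at (211,231), flat ring at (366,193). The pink and red ones are look-alikes. Next I refine the centres by fitting edges with the known circles.

```bash
cat >> h.py <<'E'
from scipy.optimize import minimize
def fit(c,p0,circles,span=12):
    """xy centre maximising gradient across projected circles [(r,z)], coarse grid then refine"""
    g=cv2.GaussianBlur(cv2.cvtColor(c['img'],cv2.COLOR_RGB2LAB),(0,0),1).astype(np.float32)
    m=np.zeros(g.shape[:2],np.float32)
    for k in range(3): m+=np.hypot(cv2.Sobel(g[...,k],-1,1,0),cv2.Sobel(g[...,k],-1,0,1))
    m=np.minimum(m,150)
    a=np.linspace(0,2*np.pi,90,endpoint=False)
    def cost(p):
        uv=np.array([proj(c,[p[0]+r*np.cos(t),p[1]+r*np.sin(t),z]) for r,z in circles for t in a],np.float32)
        return -cv2.remap(m,uv[None,:,0],uv[None,:,1],cv2.INTER_LINEAR).mean()
    G=[(cost((p0[0]+i,p0[1]+j)),p0[0]+i,p0[1]+j) for i in range(-span,span+1,3) for j in range(-span,span+1,3)]
    b=min(G);r=minimize(cost,b[1:],method='Nelder-Mead',options=dict(initial_simplex=[[b[1],b[2]],[b[1]+2,b[2]],[b[1],b[2]+2]]))
    return r.x.round(1),round(-r.fun,1)
OBJ=dict(dome=[(30,12),(15,22)],dish=[(30,22),(24,22)],flange=[(42,10)],fixed=[(30,32),(24,32)],ring=[(30,10),(15,10)])
E
python3 - <<'E'
from h import *
P=dict(dome=(435,-39),dish=(470,-210),flange=(546,180),fixed=(546,180),ring=(616,-76))
for n in ['top','side']:
    c=capture(n)
    for k in P: print(n,k,*fit(c,P[k],OBJ[k],15))
c=capture('wrist');T=np.array(c['cam_to_world']);o=get_obs();print(T.round(2),c['fx'],o['time'])
E
```

```text
top dome [436.5 -39. ] 137.0
top dish [ 477.6 -206.2] 140.5
top flange [551.3 183.5] 148.1
top fixed [552.8 184.3] 142.5
top ring [614.1 -73.8] 148.4
side dome [439.4 -39.1] 149.7
side dish [ 478.9 -212.4] 139.9
side flange [552.7 166.7] 141.7
side fixed [552.4 177.1] 135.8
side ring [616.8 -76.2] 149.9
[[ 4.4000e-01 -8.6000e-01 -2.7000e-01  1.5768e+02]
 [ 9.0000e-01  4.2000e-01  1.3000e-01  5.0704e+02]
 [ 0.0000e+00 -2.9000e-01  9.6000e-01  3.8548e+02]
 [ 0.0000e+00  0.0000e+00  0.0000e+00  1.0000e+00]] 392.69485378473087 0.65
```

Wrist view should refine the dome centre; hover above it.

```bash
python3 -m handwheel '[[[20.7,-51.1,-5],[0,0,0]],[[20.7,-51.1,-5],[0,0,0]],[[20.7,-51.1,-5],[0,0,0]],[[20.7,-51.1,-5],[0,0,0]],[[20.7,-51.1,-10],[0,0,0]],[[20.7,-51.1,-10],[0,0,0]],[[20.7,-51.1,-10],[0,0,0]],[[20.7,-51.1,-10],[0,0,0]],[[20.7,-51.1,-10],[0,0,0]],[[20.7,-51.1,-10],[0,0,0]],[[0,0,0],[0,0,0]],[[0,0,0],[0,0,0]]]' 0
python3 - <<'E'
from h import *
c=capture('wrist');save(c,'w1')
print(fit(c,(437,-39),OBJ['dome'],12)); print(get_obs()['tool_pos'])
for s in spot_in('washer_dome','wrist'):
    T=np.array(c['cam_to_world']);print(s['score'],T[:3,:3]@np.array(s['xyz'])+T[:3,3])
E
```

```text
time: 2.15
tool_pos: [436.8, -38.8, 168.6]
tcp_rot: [3.141, -0.001, 2.687]
contact_force: [-0.0, 0.4, -0.7]
grip_width: 92.1
(array([436.3, -38.6]), np.float64(142.9))
[436.69527879 -38.29606906 168.81859271]
0.6 [ 345.56641337 -121.13853722   23.08119307]
0.58 [426.94725741 -35.25236696  18.66825968]
```

View pics/w1.png

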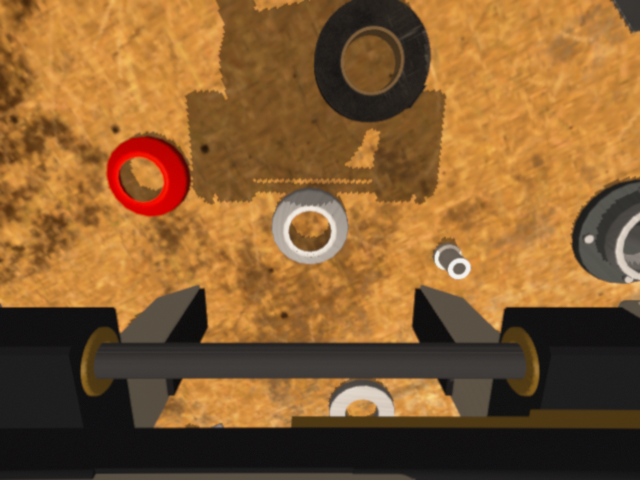

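The wrist view shows the dome at (310,228), crown up and between the jaws, with the ring at the bottom. The fit agrees with the top view, so I descend and grip.

```bash
python3 -m handwheel '[[[0,0,-40],[0,0,0]],[[0,0,-40],[0,0,0]],[[0,0,-35],[0,0,0]],[[0,0,-20],[0,0,0]],[[0,0,-8],[0,0,0]],[[0,0,0],[0,0,0]]]' 0 && python3 -m handwheel '[[[0,0,0],[0,0,0]],[[0,0,0],[0,0,0]],[[0,0,0],[0,0,0]],[[0,0,0],[0,0,0]],[[0,0,0],[0,0,0]],[[0,0,0],[0,0,0]]]' 1
```

```text
time: 3.0
tool_pos: [437.2, -38.5, 26.0]
tcp_rot: [3.141, 0.0, 2.689]
contact_force: [-0.7, -0.8, 0.4]
grip_width: 91.6
time: 3.75
tool_pos: [437.3, -39.2, 26.0]
tcp_rot: [3.141, 0.0, 2.688]
contact_force: [-1.2, 0.4, 5.0]
grip_width: 58.1
```

```bash
python3 -m handwheel '[[[0,0,20],[0,0,0]],[[0,0,40],[0,0,0]],[[0,0,45],[0,0,0]],[[0,0,40],[0,0,0]],[[23,44.6,0],[0,0,0]],[[23,44.6,0],[0,0,0]],[[23,44.6,0],[0,0,0]],[[0,0,0],[0,0,0]],[[0,0,0],[0,0,0]]]'
python3 - <<'E'
from h import *
c=capture('wrist');save(c,'w2');p=get_obs()['tool_pos'];print(p,get_obs()['contact_force'])
uz=p[2]-26
print('dome held',fit(c,p[:2],[(30,uz+12),(15,uz+22)],9))
for k in ['flange','fixed']: print(k,fit(c,(552,184),OBJ[k],9))
E
```

```text
time: 4.88
tool_pos: [505.5, 94.6, 170.1]
tcp_rot: [-3.141, -0.001, 2.689]
contact_force: [-0.6, 0.1, -1.1]
grip_width: 58.1
[505.47947619  94.11719432 170.27702348] [-0.53054843  0.08001824 -0.9578626 ]
dome held (array([503.2,  95.6]), np.float64(89.9))
flange (array([551.4, 184.6]), np.float64(142.4))
fixed (array([553. , 185.3]), np.float64(135.1))
```

View pics/w2.png

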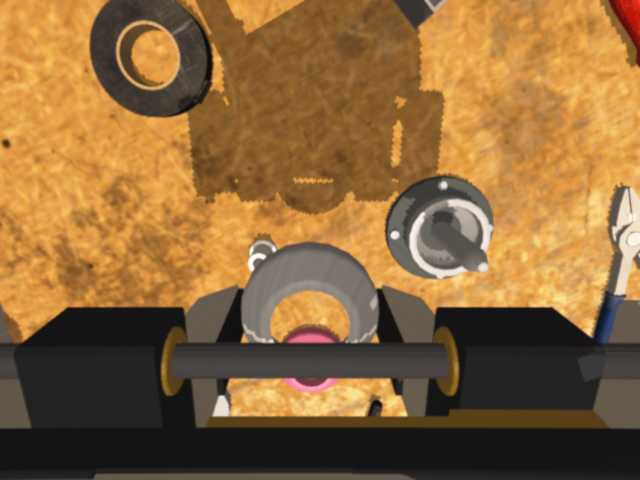

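The dome is held level, and the arbor is seen at (440,235). The fit puts the post axis at about (552,184.5). Move over it and lower, stopping 3 mm high.

```bash
python3 -m handwheel '[[[23.3,45,0],[0,0,0]],[[23.3,45,0],[0,0,0]],[[0,0,0],[0,0,0]],[[0,0,-35],[0,0,0]],[[0,0,-35],[0,0,0]],[[0,0,-25],[0,0,0]],[[0,0,-12],[0,0,0]],[[0,0,-2],[0,0,0]],[[0,0,0],[0,0,0]]]'
```

```text
time: 6.05
tool_pos: [553.3, 184.4, 62.7]
tcp_rot: [3.141, 0.001, 2.687]
contact_force: [0.7, -0.1, -0.2]
grip_width: 58.1
```

```bash
python3 -m handwheel '[[[-0.5,0,-2],[0,0,0]],[[0,0,-2],[0,0,0]],[[0,0,0],[0,0,0]]]' && python3 -m handwheel '[[[0,0,0],[0,0,0]],[[0,0,0],[0,0,0]],[[0,0,0],[0,0,0]],[[0,0,0],[0,0,0]]]' 0 && python3 -m handwheel '[[[0,0,20],[0,0,0]],[[0,0,40],[0,0,0]],[[0,0,40],[0,0,0]],[[0,0,20],[0,0,0]],[[-10,-50,0],[0,0,0]],[[-10,-50,0],[0,0,0]],[[-10,-60,0],[0,0,0]],[[0,0,0],[0,0,0]]]'
python3 - <<'E'
from h import *
c=capture('top');save(c,'t2')
cv2.imwrite('pics/t2.png',cv2.resize(cv2.cvtColor(c['img'][180:290,150:300],cv2.COLOR_RGB2BGR),None,fx=4,fy=4))
print('dome',fit(c,(552,184),[(30,44),(20,54)],9))
c=capture('side');print('dome side',fit(c,(552,178),[(30,44),(20,54)],9))
a=c['img'][150:230,260:370];b=cv2.resize(a,None,fx=5,fy=5);cv2.imwrite('pics/s2.png',cv2.cvtColor(b,cv2.COLOR_RGB2BGR))
E
```

```text
time: 6.42
tool_pos: [552.4, 184.8, 58.0]
tcp_rot: [3.141, 0.001, 2.688]
contact_force: [-0.1, 0.3, 0.5]
grip_width: 58.0
time: 6.92
tool_pos: [552.2, 184.7, 57.7]
tcp_rot: [3.141, -0.0, 2.688]
contact_force: [0.3, -0.2, 0.6]
grip_width: 90.9
time: 7.92
tool_pos: [521.7, 21.3, 177.9]
tcp_rot: [-3.141, 0.0, 2.683]
contact_force: [0.3, 0.9, 0.4]
grip_width: 91.5
dome (array([558.5, 184.1]), np.float64(98.0))
dome side (array([557.5, 188.7]), np.float64(138.5))
```

View pics/s2.png

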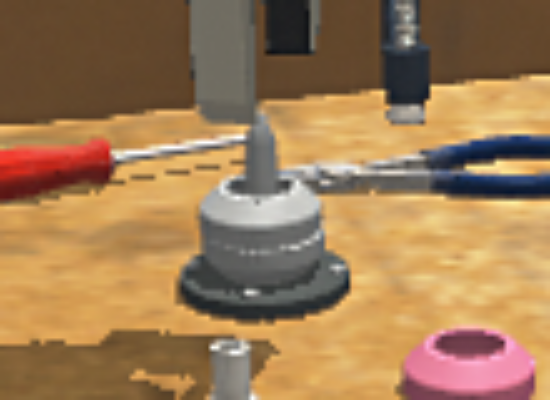

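The side crop shows the dome seated level, rim to rim, with the post centred in its bore. Next, the dish.

```bash
python3 -m handwheel '[[[-8.8,-45.6,-2],[0,0,0]],[[-8.8,-45.6,-2],[0,0,0]],[[-8.8,-45.6,-2],[0,0,0]],[[-8.8,-45.6,-2],[0,0,0]],[[-8.8,-45.6,0],[0,0,0]],[[0,0,0],[0,0,0]],[[0,0,0],[0,0,0]]]' 0
python3 - <<'E'
from h import *
c=capture('wrist');save(c,'w3')
print(fit(c,(478,-207),OBJ['dish'],12),get_obs()['tool_pos'])
c=capture('top');print('stack top',fit(c,(552,184),[(30,44),(20,54),(15,54)],9))
b=cv2.resize(c['img'][170:290,140:290],None,fx=4,fy=4);cv2.imwrite('pics/t3.png',cv2.cvtColor(b,cv2.COLOR_RGB2BGR))
E
```

```text
time: 8.9
tool_pos: [478.8, -201.9, 169.6]
tcp_rot: [3.141, -0.001, 2.689]
contact_force: [-0.2, 0.1, -0.3]
grip_width: 91.3
(array([ 477.1, -205.8]), np.float64(139.8)) [ 478.78894931 -201.59396965  169.62764183]
stack top (array([551.7, 184.2]), np.float64(115.5))
```

View pics/w3.png

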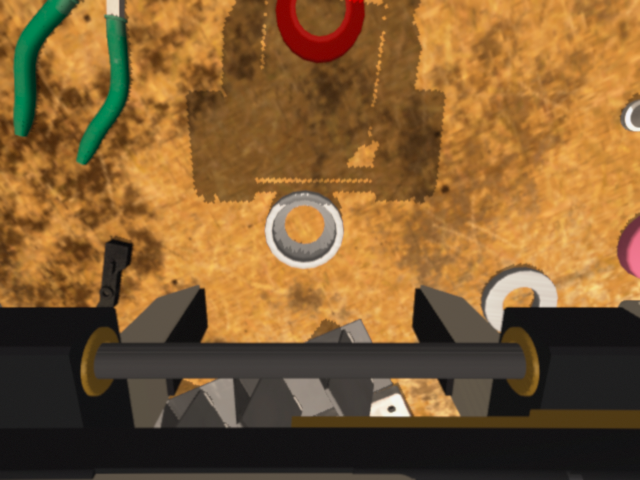

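View pics/t3.png

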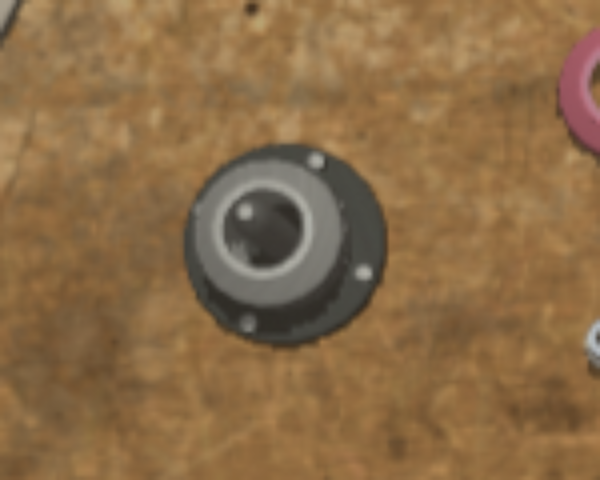

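The dome is confirmed centred on the post at (551.7,184.2). The dish lies at (304,230), dish up. I correct by (-1.5,-4) and grip at TCP z≈30, where the rim is at 10–22 mm.

```bash
python3 -m handwheel '[[[-1.5,-4,-40],[0,0,0]],[[0,0,-40],[0,0,0]],[[0,0,-33],[0,0,0]],[[0,0,-18],[0,0,0]],[[0,0,-8],[0,0,0]],[[0,0,0],[0,0,0]]]' 0 && python3 -m handwheel '[[[0,0,0],[0,0,0]],[[0,0,0],[0,0,0]],[[0,0,0],[0,0,0]],[[0,0,0],[0,0,0]],[[0,0,0],[0,0,0]],[[0,0,0],[0,0,0]]]' 1 && python3 -m handwheel '[[[0,0,20],[0,0,0]],[[0,0,40],[0,0,0]],[[0,0,45],[0,0,0]],[[0,0,40],[0,0,0]],[[11,55,0],[0,0,0]],[[11,55,0],[0,0,0]],[[11,55,0],[0,0,0]],[[11,55,0],[0,0,0]],[[11,55,0],[0,0,0]],[[0,0,0],[0,0,0]],[[0,0,0],[0,0,0]]]'
python3 - <<'E'
from h import *
c=capture('wrist');save(c,'w4');p=get_obs()['tool_pos'];print(p)
E
```

```text
time: 9.75
tool_pos: [477.0, -206.6, 30.8]
tcp_rot: [3.141, -0.0, 2.689]
contact_force: [0.0, -0.2, 1.0]
grip_width: 91.9
time: 10.5
tool_pos: [476.8, -207.4, 31.0]
tcp_rot: [3.142, 0.0, 2.688]
contact_force: [0.7, 0.7, 3.8]
grip_width: 58.3
time: 11.88
tool_pos: [531.3, 67.4, 175.3]
tcp_rot: [-3.141, -0.001, 2.689]
contact_force: [0.2, 0.1, -1.2]
grip_width: 58.0
[531.40086083  66.77677646 175.36457909]
```

View pics/w4.png

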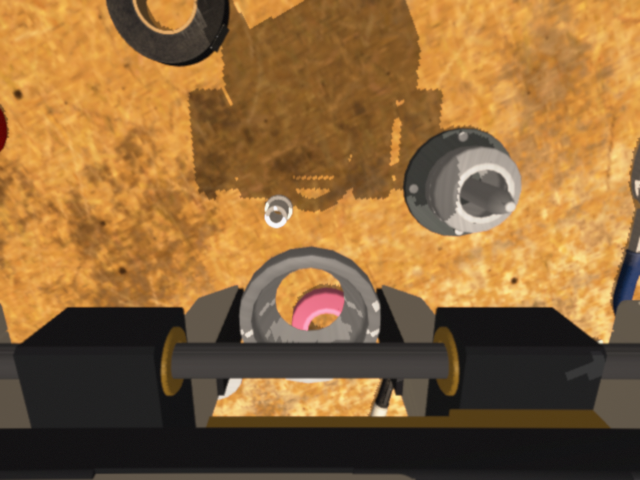

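The dish is held level, and the dome is on the post at (487,190). Move over it and lower.

```bash
python3 -m handwheel '[[[7,39.2,0],[0,0,0]],[[7,39.2,0],[0,0,0]],[[7,39.2,0],[0,0,0]],[[0,0,0],[0,0,0]],[[0,0,-30],[0,0,0]],[[0,0,-30],[0,0,0]],[[0,0,-18],[0,0,0]],[[0,0,-8],[0,0,0]],[[0,0,0],[0,0,0]],[[0,0,0],[0,0,0]]]'
```

```text
time: 13.18
tool_pos: [553.3, 184.9, 90.7]
tcp_rot: [3.141, 0.001, 2.687]
contact_force: [0.4, 1.1, -2.4]
grip_width: 58.0
```

```bash
python3 -m handwheel '[[[-1,0,-3],[0,0,0]],[[0,0,-2],[0,0,0]],[[0,0,0],[0,0,0]]]' && python3 -m handwheel '[[[0,0,0],[0,0,0]],[[0,0,0],[0,0,0]],[[0,0,0],[0,0,0]],[[0,0,0],[0,0,0]]]' 0 && python3 -m handwheel '[[[0,0,20],[0,0,0]],[[0,0,40],[0,0,0]],[[0,0,40],[0,0,0]],[[0,0,20],[0,0,0]],[[-10,-50,0],[0,0,0]],[[-10,-50,0],[0,0,0]],[[-10,-60,0],[0,0,0]],[[-10,-60,0],[0,0,0]],[[0,0,0],[0,0,0]]]'
python3 - <<'E'
from h import *
c=capture('top');print('dish top',fit(c,(552,184),[(30,76),(24,76)],9),'ring',fit(c,(615,-75),OBJ['ring'],9))
t=c['img'][170:290,140:290]
c=capture('side');print('dish side',fit(c,(552,180),[(30,76),(24,76)],9));s=c['img'][130:230,255:380]
im=np.hstack([cv2.resize(t,(400,320)),cv2.resize(s,(400,320))]);cv2.imwrite('pics/f.png',cv2.cvtColor(im,cv2.COLOR_RGB2BGR));print(get_obs()['time'])
E
```

```text
time: 13.55
tool_pos: [551.7, 185.4, 84.9]
tcp_rot: [3.141, 0.0, 2.688]
contact_force: [-0.7, 0.3, -0.2]
grip_width: 58.4
time: 14.05
tool_pos: [551.8, 185.3, 84.8]
tcp_rot: [3.141, 0.0, 2.688]
contact_force: [1.3, 0.1, -0.3]
grip_width: 90.6
time: 15.18
tool_pos: [511.2, -38.4, 204.9]
tcp_rot: [-3.141, 0.0, 2.682]
contact_force: [0.2, 0.4, -0.3]
grip_width: 91.7
dish top (array([551.5, 184.4]), np.float64(141.1)) ring (array([603.3, -70.6]), np.float64(14.9))
dish side (array([551.8, 175.5]), np.float64(140.5))
15.275
```

View pics/f.png

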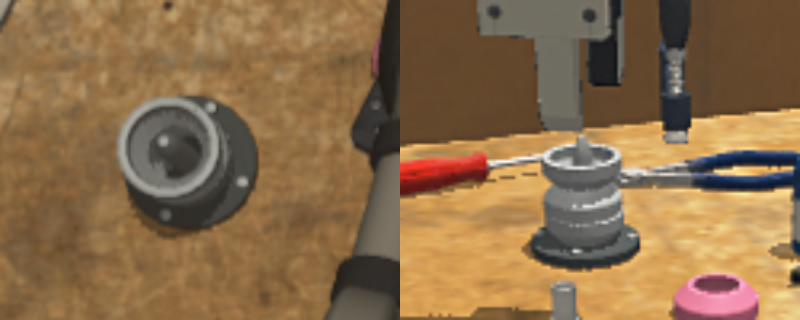

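The final picture shows the full alternating stack: level, centred on the post, and clear of the gripper. Handing in.

```bash
python3 -c "
from plant import bot
print(bot.close_job())"
```

```text
the job is handed in; nothing more can be done
None
```

I stacked the crown-up washer on the post first, then the dish-up washer on top of it. I backed the gripper off and handed the job in at about 15.3 s; no verdict is reported.

**Checks that passed**
- **Centring:** in the top camera, the dome fits at (551.7, 184.2) and the dish at (551.5, 184.4). The post axis is at about (552, 184.5).
- **Height:** the washers were released at the planned heights, with TCP rises of 32 and 54 mm above the grasp.
- **Stack:** the last top and side pictures show it level and alternating, with nothing touching it.

**Checks that disagreed or could not be made**
- **Side-camera fits:** these put the stack several mm off in y (dish 175.5), and the bare stand read low too (167–177). I put this down to the oblique view and trusted the top and wrist cameras.
- **Flat ring:** the last fit on it gave no usable result, probably because the arm hid it from the top camera. I never went near it, but I did not confirm its final position.
- **Grip width:** both washers read 58 mm instead of 60, but were held level without slipping.

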